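Release the slide lock and push a rack instrument home

TASK

The instrument chassis stands drawn out of its slide frame and locked there by a spring catch. With the fingertips, press the catch's tread down through the cut-out in the chassis floor and, holding it down, push the chassis inwards by the rear edge of the cut-out until the catch is trapped beneath the floor; then push on the front panel until the chassis is fully home against the frame. Do not force or slam it, leave the small loose things on and around it undisturbed (nothing needs to be gripped or lifted), and finish clear.

Things in the scene. Friction and masses are not known exactly. Their poses are not given: they have to be found in the camera images.
- frame: White half-rack slide frame fixed on the bench, 232 mm wide. Origin on the bench under the middle of its cover's front edge; +x is the way home for the chassis, +y left, z up. Cover: x 0 to 260 mm, top 86 mm up; on it a multimeter, x 58 to 305, up to 184 mm. Ahead of the cover (x -130 to 0) it is open on top: cheeks 54 mm high at y +-116, rack ears 74 mm high at x -130, pan floor 10 mm up.
- chassis (a joint): How far the chassis is drawn out along the frame's -x (m): 0 fully home (panel against the rack ears), 0.120 outer stop. It starts at 0.112 to 0.119; the catch blocks it at 0.110 on the way in. It runs straight on captive slides, stays where it is left and takes 3 to 5 N to push.
- panel_middle (a point): Middle of the chassis's flat green-grey front panel, on its face, 43 mm above the bench; frame's axes (the face looks along -x), moves with the chassis. Panel 224 mm wide, 12 to 74 mm above the bench, bare of knobs within 40 mm either side of this point. The closed box behind it reaches 95 mm back from the face, top 70 mm above the bench.
- cutout (a point): Middle of the square cut-out in the chassis floor behind the box, at the floor's top face, 34 mm above the bench; frame's axes, moves with the chassis. Opening 68 x 68 mm, floor sheet 5 mm thick. Its rear edge (+34 mm in x) is the one to push. The box is 27 mm ahead of its front edge; a transformer 70 mm high stands from 50 mm behind its rear edge, at y 27 to 83 mm.
- tread (a point): Middle of the ribbed dark steel thumb tread of the spring catch, on its top face, seen through the cut-out, 28 mm above the bench when up; frame's axes, sinks as pressed. The tread is flat, 52 mm wide (y), from 24 mm ahead (-x) to 50 mm behind this point, there under the chassis floor. At its front end a tooth, 8 mm long, rises 8 mm above it and stops the cut-out's front edge.
- catch (a joint): How far the spring catch is pressed down (m): 0 up, 0.011 bottom stop; 3 N starts it, 8 N bottoms it. Its tooth clears the chassis floor from 0.007 on; 0.009 is a good depth to hold. With the chassis joint below 0.098 the chassis floor itself keeps the catch down (at about 0.007), all the way home.
- adapter: Small stepped brass adapter, 28 mm across, 18 mm high, standing loose on the box's top towards the left (+y) side; it rides along. Origin at the centre of its underside.
- dust_cap: Black plastic cap, 30 mm across, 14 mm high, loose on the box's top towards the right (-y) side; it rides along. Origin at the centre of its underside.
- calibrator: Black sound calibrator, a stepped cylinder 48 mm across and 62 mm high, standing loose on the bench beside the chassis on its left or right. Origin at the centre of its underside.
- attenuator: Grey metal attenuator box, 85 x 55 x 32 mm with a brass socket at each end (117 mm over them), loose on the bench on the other side of the chassis. Origin at the centre of its underside.
- screwdriver: Screwdriver lying loose on the bench well to one side.
- tape_roll: Roll of clear tape, 84 mm across, 19 mm high, loose on the bench well to one side.
- sensor_case: Flat black sensor case, 100 x 75 x 37 mm, loose on the bench well to one side.
- wrench: Small wrench lying loose on the bench well to one side.

How it is judged:
By the outcome, as a careful person would: the job done as asked, in the order asked, and still so for the second after the job is handed in, with the robot touching nothing.
It also fails if it takes over 51 s, if anything falls off the work surface, if the arm or the gripper's body presses on something with over 40 N, if the wrist force passes 120 N, or if a joint passes its speed limit or range.

ROBOT

A 6-joint arm with a two-finger parallel gripper is mounted at the origin on the work surface. World frame = base frame: x ahead of the robot, y to its left, z up, the work surface at z = 0. Lengths are in m, angles in rad, forces in N, time in s.
With the tool pointing down it reaches from about 0.375 to 0.925 m from the base axis. Payload 5.7 kg.
Tool frame: the origin (TCP) lies on the centre line of the jaws, within the pads' length; the fingertips stand 25 mm ahead of it and the grasp point (between the pads) lies 6 mm ahead of it; z points along the fingers, y is the line along which they close (so a half turn about z gives the same grasp; the last joint's range is limited). The gripper opens to 88 mm and grips with 3 to 60 N. Pads are 20 mm wide; open, the fingers measure 115 mm over their backs; the gripper's body (75 mm by 178 mm) begins 61 mm behind the grasp point.
Start: joints at [-0.115, 0.359, 1.51, -0, 1.272, -0.115], TCP at [0.6, -0, 0.248] pointing down, gripper open.
Joint ranges: [-2.97, 2.97], [-1.01, 2.36], [0.21, 2.38], [-0.96, 4.11], [0.2, 2.71], [-2.98, 2.98]. Speed limits (rad/s): [2.39, 2.39, 3.14, 3.14, 3.14, 3.14].

INTERFACE

Orientations are given as a rotation vector (axis times angle).
In Python, from cell import state, eyes, workorder gives the robot as it stands. The module is installed in compiled form; this text tells all that it offers.
- The arm moves only by the tool play_rows, never from a script. Its argument "moves" is text: rows parted by semicolons, each of 7 numbers parted by spaces: the turn, a rotation vector about the world's x, y, z normalised to -1 to 1, where 1 is pi rad, then the shift along the world's x, y, z normalised to -1 to 1, where 1 is 50 cm, then the finger opening in mm, from 0 to 87.8. A call has 1 to 10 rows; each row shifts and turns the commanded pose from where the row before left it; what a row does not reach is not made up. A row lasts 1/12 s, in which the tool goes at most 41.7 mm and 7.16 degrees, less where a joint would pass 70% of its speed; a pose out of reach is approached as far as the arm can. A call with a number of a shift or a turn outside -1 to 1 is refused whole. A call with a gripper value outside its range is refused whole. The fingers move at their own pace and stop on an object; "grip_force" is the grip in N (left out, the last holds). Time passes only in rows, so rows that do not move let the fingers close. It gives the time, the measured TCP pose, the force, the opening and the grip force at its end, in the units of the state.
- state(): the state, without advancing time (a new reading comes with each control period).
- eyes.read_camera(name): name is "scene" or "side" or "wrist"; returns a dict with "frame" (480x640x3 uint8, red, green, blue), "intrinsics" (3x3 intrinsics, pixels), "cam_to_world" (4x4, takes a point from camera to world coordinates). Camera axes: x right, y down, z forward; pixel columns grow to the right and rows downward; lengths in m; the calibration is good to about 2 mm. A picture is of the moment at which its call begins. There is no depth.
- workorder.hand_in(): hands the job in; it is judged then, once.
Trained networks look in the newest picture that a camera, given by its name, has taken for a name from the list of things; names that differ only in an ending like _2 or _b are one class to them, and where a whole thing is asked for, a point or a joint stands for the part that bears it (a point fixed in the world has none). Each returns a list of dicts, best first, with "p" (0 to 1); they miss things now and then, are a little off and sometimes report something else, mostly with a low value. They report only what shows in the picture. A call takes as long as a camera call.
- eyes.cut_out(camera, query): "pixels" (480x640 bool, what is visible of it) and "box" ([centre column, centre row, width, height] in pixels, round what is visible of it).
The state is a dict: "t": time; "joint_positions": joint angles; "joint_vel": joint speeds; "joint_efforts": joint torques, N m; "eef_pos": TCP position; "tcp_rot": TCP orientation; "wrist_force": force on the tool from outside, world axes, zero at the start; "torque": the same for the moment, N m; "grip_width": finger opening in m; "finger_force": force on a finger pad.
Only numpy, scipy, OpenCV 4.12 (cv2) and the standard library are available. Lean on these libraries where they do the work, as an engineer would, in place of code of your own. Each camera call takes 0.05 s, during which the arm holds its last target. There are 200 camera calls.

## Working session

There is one attempt and no reset: what is moved stays moved. The work goes in short steps, Python scripts to look and compute and a tool call to move; the robot and the scene stay as the last step left them, time stands still between calls to the robot, and variables do not carry over. Pictures are saved under pics/ and viewed, at most 10 in all, crops included, and the job is handed in when it is done.

Besides the shell and the picture viewer there is one more tool, called after "Request:" as name(argument=value, ...) on one line, values as JSON. play_rows: Moves the arm, as the interface text tells. Its arguments: {"type":"object","properties":{"moves":{"type":"string"},"grip_force":{"type":"number"}},"required":["moves"]}

```bash
mkdir -p pics; cat > h.py <<'E'
import numpy as np, cv2
from cell import state, eyes, workorder
def shot(cam,fn=None):
    d=eyes.read_camera(cam)
    if fn: cv2.imwrite(f'pics/{fn}.png',d['frame'][:,:,::-1])
    return d
def ray(d,u,v,z):
    K=np.array(d['intrinsics']);T=np.array(d['cam_to_world'])
    r=T[:3,:3]@np.linalg.solve(K,[u,v,1]);o=T[:3,3]
    return o+r*(z-o[2])/r[2]
def proj(d,p):
    K=np.array(d['intrinsics']);T=np.array(d['cam_to_world'])
    c=T[:3,:3].T@(np.asarray(p)-T[:3,3]);q=K@c
    return q[:2]/q[2]
E
python3 - <<'E'
from h import *
for c in ['scene','side','wrist']:
    d=shot(c,c+'0')
    print(c,np.round(d['cam_to_world'],3).tolist())
    for q in ['frame','chassis','panel_middle','cutout','tread','catch','adapter','dust_cap','calibrator','attenuator']:
        for r in eyes.cut_out(c,q)[:1]: print(q,round(r['p'],2),np.round(r['box']))
print(state())
E
```

```text
scene [[0.708, 0.401, -0.582, 1.26], [0.706, -0.406, 0.58, -0.677], [-0.004, -0.821, -0.571, 0.757], [0.0, 0.0, 0.0, 1.0]]
frame 0.63 [395. 300. 285. 184.]
chassis 0.73 [316. 257. 123.  95.]
panel_middle 0.57 [315. 256. 126.  90.]
cutout 0.71 [ 94. 326.  51.  33.]
tread 0.81 [338. 269.  29.  24.]
catch 0.72 [334. 270.  27.  21.]
adapter 0.57 [286. 249.  14.  12.]
dust_cap 0.47 [286. 248.  14.  11.]
calibrator 0.65 [354. 219.  20.  24.]
attenuator 0.62 [244. 293.  42.  38.]
side [[-0.896, -0.223, 0.384, 0.158], [-0.443, 0.497, -0.746, 0.811], [-0.025, -0.838, -0.544, 0.668], [0.0, 0.0, 0.0, 1.0]]
frame 0.64 [264. 233. 245. 150.]
chassis 0.81 [315. 263. 139.  91.]
panel_middle 0.74 [314. 264. 140.  83.]
cutout 0.79 [312. 263. 145.  86.]
tread 0.54 [304. 258.  32.  17.]
catch 0.56 [302. 258.  31.  20.]
adapter 0.63 [327. 268.  11.  14.]
dust_cap 0.48 [302. 259.  30.  18.]
calibrator 0.91 [307. 318.  27.  31.]
attenuator 0.56 [372. 231.  44.  20.]
wrist [[1.0, 0.001, 0.001, 0.6], [0.001, -0.953, -0.301, 0.084], [0.0, 0.301, -0.953, 0.384], [0.0, 0.0, 0.0, 1.0]]
frame 0.9 [397. 178. 482. 
[... 323 characters left out ...]
ray([-1.15097420e-01,  3.58809815e-01,  1.51042665e+00, -1.66489177e-05,
        1.27248510e+00, -1.15101877e-01]), 'joint_vel': array([ 1.58476752e-03, -1.18381529e-03, -4.58397371e-04, -7.00746803e-04,
       -9.50822453e-05, -4.09831924e-04]), 'joint_efforts': array([-6.20622468e-04, -5.15325844e+01, -2.71120477e+01,  6.74537220e-02,
        2.46698759e-02,  6.40004316e-06]), 'eef_pos': array([ 5.99959893e-01, -7.19102984e-06,  2.47606761e-01]), 'tcp_rot': array([-2.22136664e+00, -2.22138741e+00,  1.45374505e-04]), 'wrist_force': array([ 0.06982863, -0.81236145, -0.35264083]), 'torque': array([-0.00586045,  0.01670487,  0.02341024]), 'finger_force': 0.0, 'grip_width': 0.08784993673141396}
```

View wrist.

View pics/wrist0.png

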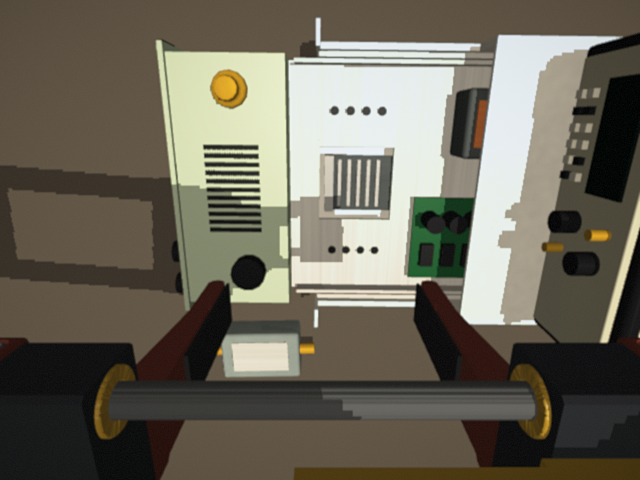

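View pics/scene0.png

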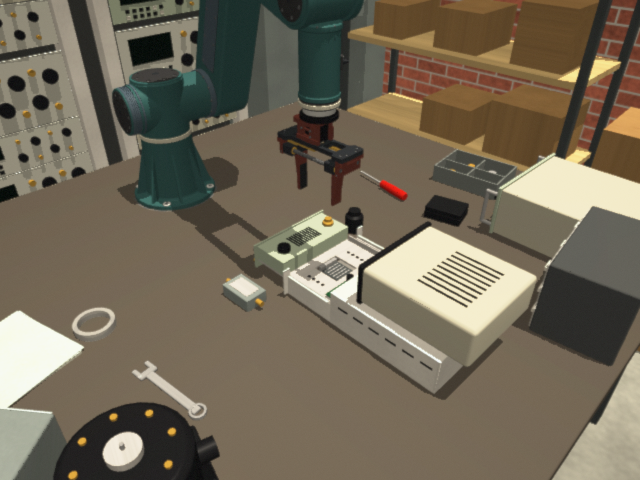

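```bash
python3 - <<'E'
from h import *
d=shot('wrist')
for n,z,pts in [('cover front',.086,[(497,37),(466,322)]),('cutout',.034,[(320,149),(394,149),(394,218),(320,218)]),('boxtop',.070,[(166,51),(288,53),(289,302),(186,308)])]:
    print(n,[np.round(ray(d,u,v,z)[:2],4).tolist() for u,v in pts])
im=d['frame'][10:330,150:510]
cv2.imwrite('pics/crop1.png',cv2.resize(im[:,:,::-1],None,fx=2.2,fy=1.85*1.0,interpolation=cv2.INTER_NEAREST)[:592,:792])
m=eyes.cut_out('wrist','tread')[0]['pixels']
v,u=np.nonzero(m);print(u.mean(),v.mean(),ray(d,u.mean(),v.mean(),.028))
E
```

```text
cover front [[0.7242, 0.1394], [0.7287, -0.0892]]
cutout [[0.598, 0.0578], [0.6652, 0.0578], [0.6689, -0.0068], [0.5979, -0.0068]]
boxtop [[0.4818, 0.1327], [0.574, 0.1314], [0.5694, -0.0777], [0.4734, -0.0839]]
357.3805788477144 181.75169055991344 [0.63335228 0.02707086 0.028     ]
```

View pics/crop1.png

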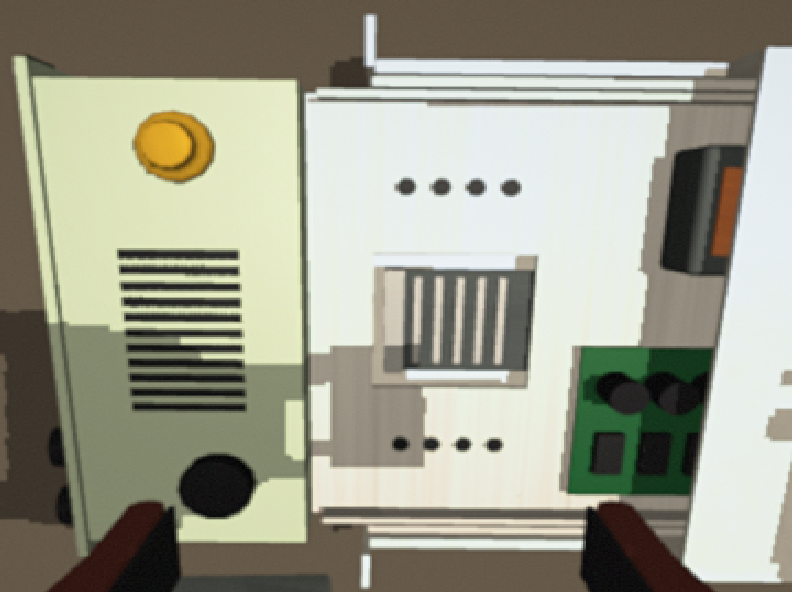

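Request:
play_rows(moves="0 0 0.0064 0.03 0.018 0 0; 0 0 0 0.03 0.018 0 0; 0 0 0 0.031 0.016 -0.04 0; 0 0 0 0 0 -0.06 0; 0 0 0 0 0 -0.06 0; 0 0 0 0 0 -0.06 0; 0 0 0 0 0 -0.06 0; 0 0 0 0 0 0 0; 0 0 0 0 0 0 0", grip_force=20)

```text
t: 2.5
eef_pos: [0.6441, 0.0261, 0.1063]
tcp_rot: [-2.197, -2.241, 0.004]
wrist_force: [0.5, -0.1, 0.6]
grip_width: 0.0313
finger_force: 0.0
```

```bash
python3 - <<'E'
from h import *
d=shot('wrist','w2'); s=state(); print(s['t'],s['eef_pos'],s['tcp_rot'],s['grip_width'],s['wrist_force'])
E
```

```text
2.55 [0.64578851 0.02596741 0.10818769] [-2.19890209e+00 -2.24350694e+00  2.26542999e-04] 0.027504631727849397 [ 0.64084425  0.76637745 -1.02255798]
```

View pics/w2.png

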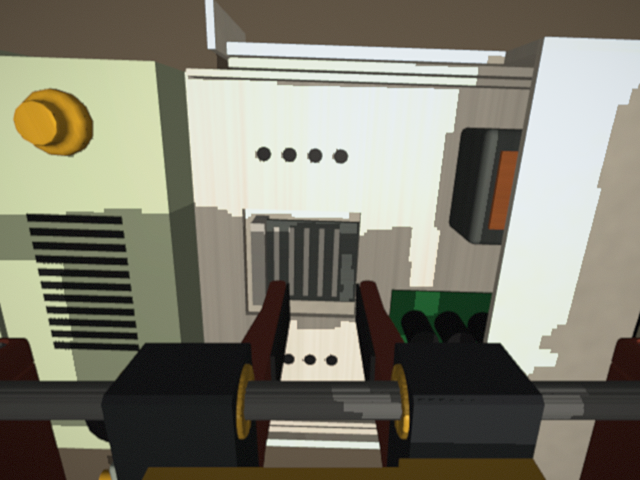

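Request:
play_rows(moves="0 0 0 0 0 0 0; 0 0 0 0 0 0 0; 0 0 0 0 0 0 0")

```text
t: 2.8
eef_pos: [0.6468, 0.0259, 0.1097]
tcp_rot: [2.197, 2.242, 0.003]
wrist_force: [1.0, 0.6, 0.3]
grip_width: 0.0073
finger_force: 0.0
```

```bash
python3 - <<'E'
from h import *
d=shot('wrist'); s=state(); print(s['t'],s['eef_pos'],s['grip_width'],s['wrist_force'])
for u,v in [(246,209),(360,212),(355,317),(246,314)]: print(ray(d,u,v,.034)[:2])
E
```

```text
2.85 [0.64651965 0.02594997 0.10937112] 0.0031758260628345996 [-0.46289835 -0.44893068 -0.49855706]
[0.60249287 0.05923218]
[0.6683313  0.05877031]
[ 0.66865403 -0.00951814]
[ 0.59976013 -0.00867908]
```

Request:
play_rows(moves="0 0 0 0 0 -0.034 0; 0 0 0 0 0 -0.034 0; 0 0 0 0 0 -0.026 0; 0 0 0 0 0 -0.006 0; 0 0 0 0 0 -0.006 0; 0 0 0 0 0 -0.006 0; 0 0 0 0 0 -0.006 0; 0 0 0 0 0 -0.006 0; 0 0 0 0 0 -0.003 0; 0 0 0 0 0 0 0")

```text
t: 3.68
eef_pos: [0.6456, 0.026, 0.0447]
tcp_rot: [2.199, 2.244, 0.0]
wrist_force: [-2.7, -0.1, 6.9]
grip_width: 0.0004
finger_force: 3.2
```

```bash
python3 - <<'E'
from h import *
s=state(); print(s['t'],s['eef_pos'],s['grip_width'],s['wrist_force'])
E
```

```text
3.6833 [0.64556701 0.02602135 0.04472096] 0.00035867008074136044 [-2.74893884 -0.09798085  6.87946852]
```

Request:
play_rows(moves="0 0 0 0.004 0 -0.001 0; 0 0 0 0.004 0 0 0; 0 0 0 0.003 0 0 0; 0 0 0 0.003 0 0 0; 0 0 0 0.003 0 0 0; 0 0 0 0.003 0 0 0; 0 0 0 0.003 0 0 0")

```text
t: 4.27
eef_pos: [0.6554, 0.0261, 0.0441]
tcp_rot: [-2.197, -2.242, 0.003]
wrist_force: [-9.3, -0.1, 6.9]
grip_width: 0.0004
finger_force: 5.2
```

```bash
python3 - <<'E'
from h import *
s=state(); print(s['t'],s['eef_pos'],s['grip_width'],s['wrist_force'])
d=shot('wrist','w3')
E
```

```text
4.2667 [0.65536367 0.0261406  0.04409116] 0.0003772233645071062 [-9.28178661 -0.06094386  6.89723541]
```

View pics/w3.png

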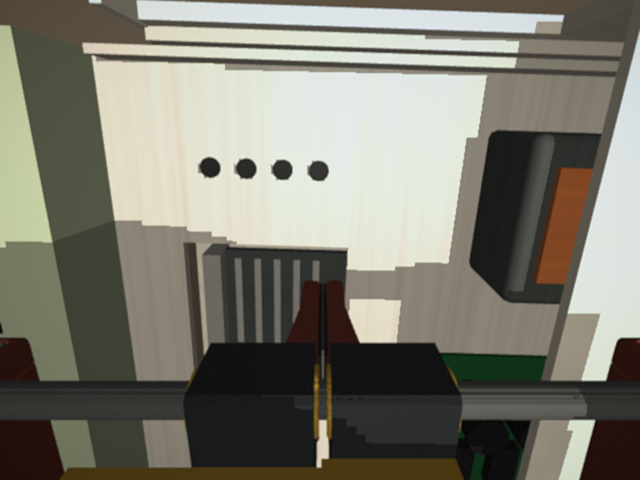

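Request:
play_rows(moves="0 0 0 0.003 0 0 0; 0 0 0 0.003 0 0 0; 0 0 0 0.003 0 0 0; 0 0 0 0.003 0 0 0")

```text
t: 4.65
eef_pos: [0.66, 0.0261, 0.0439]
tcp_rot: [-2.196, -2.241, 0.006]
wrist_force: [-9.1, 1.1, 9.2]
grip_width: 0.0003
finger_force: 4.8
```

Request:
play_rows(moves="0 0 0 0.003 0 0 0; 0 0 0 0.003 0 0 0; 0 0 0 0.003 0.001 0 0")

```text
t: 4.9
eef_pos: [0.6646, 0.0263, 0.0439]
tcp_rot: [-2.196, -2.241, 0.007]
wrist_force: [-8.0, -1.5, 8.6]
grip_width: 0.0003
finger_force: 4.7
```

```bash
python3 - <<'E'
from h import *
s=state(); print(s['t'],s['eef_pos'],s['grip_width'],s['wrist_force'])
d=shot('wrist','w4')
E
```

```text
4.9 [0.66461311 0.02625992 0.04392031] 0.0002906963211655291 [-8.01107472 -1.46517096  8.63393567]
```

View pics/w4.png

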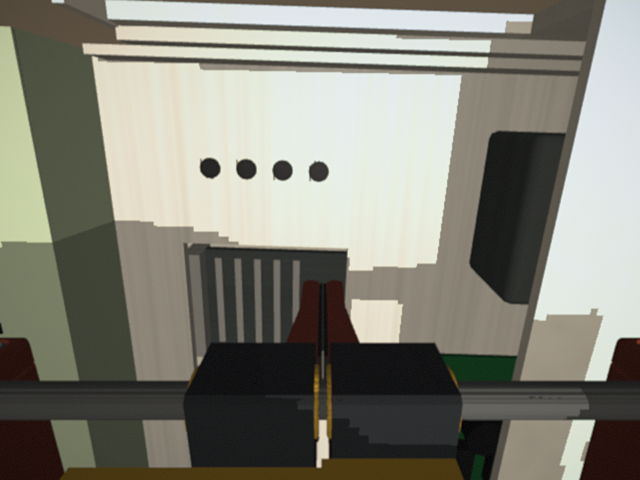

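Request:
play_rows(moves="0 0 0 0.003 0 0 0; 0 0 0 0.003 0 0 0")

```text
t: 5.12
eef_pos: [0.6674, 0.0263, 0.0438]
tcp_rot: [-2.196, -2.241, 0.007]
wrist_force: [-8.3, -1.5, 8.2]
grip_width: 0.0005
finger_force: 4.8
```

Request:
play_rows(moves="0 0 0 0.003 0 0 0; 0 0 0 0.003 0 0 0; 0 0 0 0.003 0 0 0")

```text
t: 5.37
eef_pos: [0.672, 0.0263, 0.0438]
tcp_rot: [-2.196, -2.241, 0.007]
wrist_force: [-8.0, -0.9, 7.3]
grip_width: 0.0005
finger_force: 4.8
```

Request:
play_rows(moves="0 0 0 0.003 0 0 0; 0 0 0 0.003 0 0 0; 0 0 0 0.003 0.001 0 0; 0 0 0 0.003 0 0 0; 0 0 0 0.003 0 0 0")

```text
t: 5.78
eef_pos: [0.6795, 0.0266, 0.0438]
tcp_rot: [-2.196, -2.241, 0.007]
wrist_force: [-8.8, -3.3, 7.3]
grip_width: 0.0007
finger_force: 4.8
```

```bash
python3 - <<'E'
from h import *
s=state(); print(s['t'],s['eef_pos'],s['grip_width'],s['wrist_force'])
d=shot('wrist','w5')
E
```

```text
5.7833 [0.67946963 0.02657919 0.04378994] 0.0007247258658901901 [-8.82100548 -3.25444736  7.34057371]
```

View pics/w5.png

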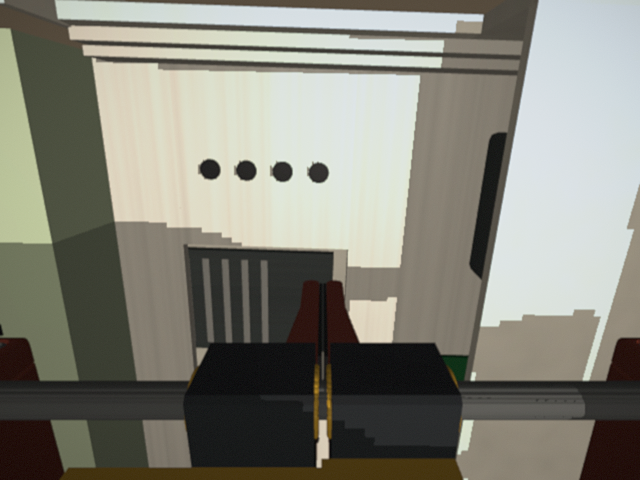

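Request:
play_rows(moves="0 0 0 0.003 0 0 0; 0 0 0 0.003 0 0 0; 0 0 0 0.002 0 0 0; 0 0 0 0 0 0 0")

```text
t: 6.17
eef_pos: [0.6839, 0.0266, 0.0438]
tcp_rot: [-2.196, -2.241, 0.006]
wrist_force: [-6.9, -0.7, 7.3]
grip_width: 0.0005
finger_force: 4.5
```

```bash
python3 - <<'E'
from h import *
s=state(); print(s['t'],s['eef_pos'],s['wrist_force'])
E
```

```text
6.1667 [0.68387992 0.0266336  0.04377834] [-6.87340296 -0.68935443  7.32620685]
```

Request:
play_rows(moves="0 0 0 -0.008 0 0 0; 0 0 0 -0.004 0 0.01 0; 0 0 0 0 0 0.03 0; 0 0 0 0 0 0.06 0; 0 0 0 0 0 0.07 0; 0 0 0 0 0 0.07 0; 0 0 0 -0.05 0 0 0; 0 0 0 -0.07 -0.002 0 0; 0 0 0 -0.07 -0.002 0 0; 0 0 0 -0.07 -0.002 0 0")

```text
t: 7.0
eef_pos: [0.5494, 0.024, 0.1642]
tcp_rot: [2.198, 2.243, 0.001]
wrist_force: [-0.0, 0.4, 0.1]
grip_width: 0.0005
finger_force: 0.0
```

Request:
play_rows(moves="0 0 0 -0.07 0 0 0; 0 0 0 -0.07 0 0 0; 0 0 0 -0.02 0 0 0; 0 0 0 0 0 0 0; 0 0 0 0 0 0 0")

```text
t: 7.42
eef_pos: [0.4718, 0.0239, 0.1644]
tcp_rot: [2.198, 2.242, 0.003]
wrist_force: [0.8, -1.1, 0.3]
grip_width: 0.0007
finger_force: 0.0
```

```bash
python3 - <<'E'
from h import *
s=state(); print(s['t'],s['eef_pos'],s['wrist_force'])
d=shot('wrist','w6')
print(proj(d,[.507,.023,.074]))
E
```

```text
7.4167 [0.47178968 0.02391107 0.16438213] [ 0.75552372 -1.06884392  0.31764497]
[376.42765264 258.16669849]
```

View pics/w6.png

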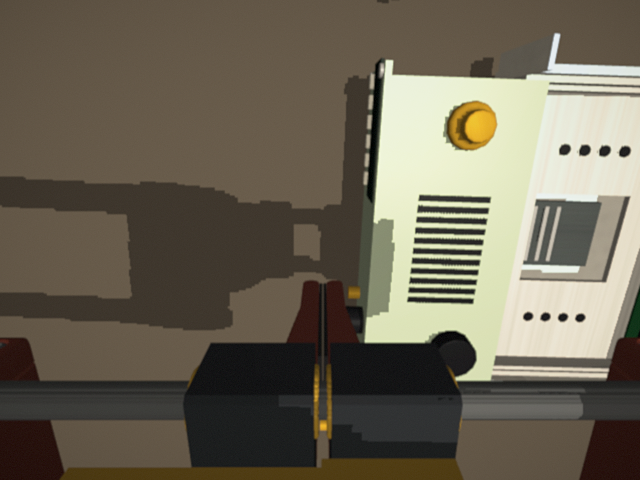

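Request:
play_rows(moves="0 0 0 0 0 -0.05 0; 0 0 0 0 0 -0.05 0; 0 0 0 0 0 -0.05 0; 0 0 0 0 0 -0.05 0; 0 0 0 0 0 0 0; 0 0 0 0.006 0 0 0; 0 0 0 0.006 0 0 0; 0 0 0 0.006 0 0 0; 0 0 0 0.004 0 0 0; 0 0 0 0.004 0 0 0")

```text
t: 8.3
eef_pos: [0.485, 0.0239, 0.0648]
tcp_rot: [2.198, 2.242, 0.003]
wrist_force: [-0.5, -0.2, 0.1]
grip_width: 0.0005
finger_force: 0.0
```

Request:
play_rows(moves="0 0 0 0.004 0 0 0; 0 0 0 0.004 0 0 0; 0 0 0 0.004 0 0 0; 0 0 0 0.004 0 0 0; 0 0 0 0.004 0.001 0 0; 0 0 0 0.004 0 0 0; 0 0 0 0.004 0 0 0")

```text
t: 8.88
eef_pos: [0.4944, 0.0244, 0.0633]
tcp_rot: [-2.196, -2.241, 0.007]
wrist_force: [-7.0, -3.6, 6.6]
grip_width: 0.0002
finger_force: 3.9
```

Request:
play_rows(moves="0 0 0 0.005 0 0 0; 0 0 0 0.005 0 0 0; 0 0 0 0.005 0 0 0; 0 0 0 0.005 0 0 0; 0 0 0 0.005 0 0 0; 0 0 0 0.005 0.001 0 0")

```text
t: 9.38
eef_pos: [0.5094, 0.0246, 0.0632]
tcp_rot: [-2.196, -2.241, 0.007]
wrist_force: [-6.6, -4.6, 4.7]
grip_width: 0.0002
finger_force: 3.7
```

```bash
python3 - <<'E'
from h import *
s=state(); print(s['t'],s['eef_pos'],s['wrist_force'],s['torque'])
d=shot('wrist','w7')
E
```

```text
9.3833 [0.50940079 0.02456979 0.06321555] [-6.60989248 -4.60690586  4.65157933] [-0.81509388  0.90439146 -0.0673821 ]
```

View pics/w7.png

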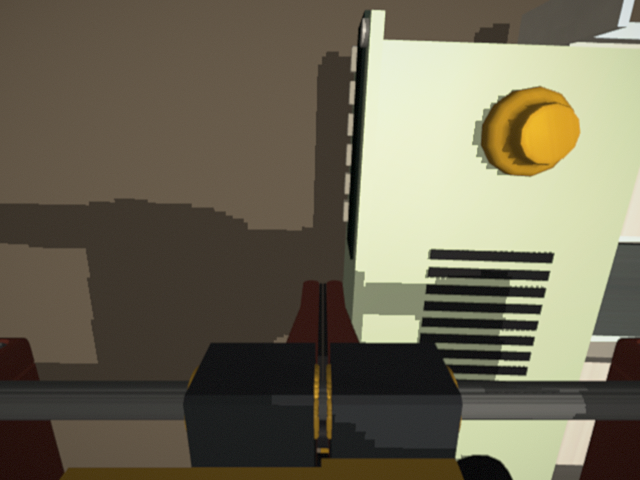

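Request:
play_rows(moves="0 0 0 0.005 0 0 0; 0 0 0 0.005 0 0 0; 0 0 0 0.005 0 0 0; 0 0 0 0.005 0 0 0; 0 0 0 0.005 0.001 0 0; 0 0 0 0.005 0 0 0; 0 0 0 0.005 0 0 0; 0 0 0 0.005 0 0 0; 0 0 0 0.005 0 0 0; 0 0 0 0.005 0.001 0 0")

```text
t: 10.27
eef_pos: [0.5341, 0.0252, 0.0629]
tcp_rot: [-2.195, -2.241, 0.009]
wrist_force: [-7.4, -5.2, 3.0]
grip_width: 0.0008
finger_force: 3.6
```

Request:
play_rows(moves="0 0 0 0.005 0 0 0; 0 0 0 0.005 0 0 0; 0 0 0 0.005 0 0 0; 0 0 0 0.005 0 0 0; 0 0 0 0.005 0.001 0 0; 0 0 0 0.005 0 0 0; 0 0 0 0.005 0 0 0; 0 0 0 0.005 0 0 0; 0 0 0 0.005 0 0 0; 0 0 0 0.005 0.001 0 0")

```text
t: 11.1
eef_pos: [0.5589, 0.026, 0.0627]
tcp_rot: [-2.196, -2.241, 0.01]
wrist_force: [-7.3, -6.0, 2.6]
grip_width: -0.0
finger_force: 3.5
```

Request:
play_rows(moves="0 0 0 0.004 0 0 0; 0 0 0 0.004 0 0 0; 0 0 0 0.004 0 0 0; 0 0 0 0.003 0 0 0; 0 0 0 0.003 0 0 0; 0 0 0 0.002 0 0 0; 0 0 0 0.002 0 0 0")

```text
t: 11.68
eef_pos: [0.57, 0.026, 0.0627]
tcp_rot: [-2.196, -2.241, 0.009]
wrist_force: [-6.5, -5.6, 2.3]
grip_width: 0.0001
finger_force: 3.5
```

Now slowly until the stop shows as a force rise.

Request:
play_rows(moves="0 0 0 0.002 0 0 0; 0 0 0 0.002 0 0 0; 0 0 0 0.002 0 0 0; 0 0 0 0.002 0 0 0; 0 0 0 0.002 0 0 0; 0 0 0 0.002 0 0 0")

```text
t: 12.18
eef_pos: [0.576, 0.026, 0.0627]
tcp_rot: [-2.196, -2.241, 0.009]
wrist_force: [-6.2, -6.1, 2.6]
grip_width: 0.0005
finger_force: 3.5
```

Request:
play_rows(moves="0 0 0 0.002 0 0 0; 0 0 0 0.002 0 0 0; 0 0 0 0.002 0 0 0; 0 0 0 0.002 0 0 0")

```text
t: 12.52
eef_pos: [0.5788, 0.0259, 0.0626]
tcp_rot: [-2.194, -2.24, 0.012]
wrist_force: [-12.3, -7.0, 7.9]
grip_width: 0.0005
finger_force: 6.3
```

Request:
play_rows(moves="0 0 0 0.002 0 0 0; 0 0 0 0.002 0 0 0; 0 0 0 0.002 0 0 0")

```text
t: 12.77
eef_pos: [0.5789, 0.0259, 0.0626]
tcp_rot: [-2.192, -2.238, 0.018]
wrist_force: [-18.2, -7.5, 15.2]
grip_width: 0.0005
finger_force: 10.4
```

Request:
play_rows(moves="0 0 0 -0.01 0 0 0; 0 0 0 -0.02 0 0 0; 0 0 0 -0.04 0 0 0; 0 0 0 -0.07 0 0 0; 0 0 0 -0.04 0 0.05 0; 0 0 0 0 0 0.07 0; 0 0 0 0 0 0.07 0; 0 0 0 0 0 0.07 0; 0 0 0 0.03 0 0.05 0; 0 0 0 0 0 0 0")

```text
t: 13.6
eef_pos: [0.5171, 0.0269, 0.2245]
tcp_rot: [2.192, 2.237, 0.014]
wrist_force: [1.6, -0.5, 0.9]
grip_width: 0.0006
finger_force: 0.0
```

Request:
play_rows(moves="0 0 0 0 0 0 0; 0 0 0 0 0 0 0; 0 0 0 0 0 0 0")

```text
t: 13.85
eef_pos: [0.5097, 0.0272, 0.2169]
tcp_rot: [-2.197, -2.242, 0.004]
wrist_force: [-0.3, -0.2, -0.4]
grip_width: 0.0004
finger_force: 0.0
```

```bash
python3 - <<'E'
from h import *
s=state(); print(s['t'],s['eef_pos'],s['wrist_force'])
a=shot('wrist')['frame'];b=shot('scene')['frame'][150:400,200:550]
b=cv2.resize(b,(640,457))
b=cv2.resize(b,(400,300)) if 0 else b
cv2.imwrite('pics/fin.png',np.hstack([cv2.resize(a,(400,300)),cv2.resize(b,(400,300))])[:,:,::-1])
E
```

```text
13.85 [0.50973694 0.02720672 0.21692432] [-0.26659171 -0.17240647 -0.40068761]
```

View pics/fin.png

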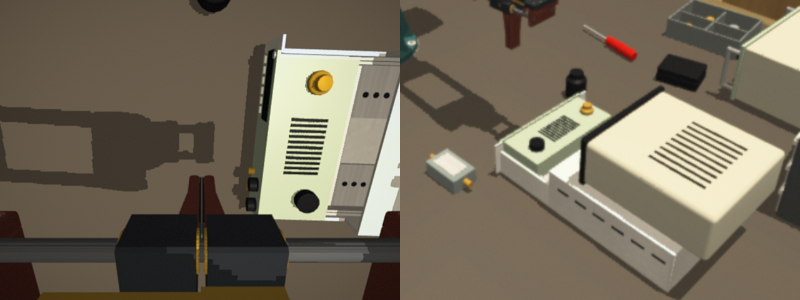

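The picture shows the panel flush against the rack ears. The adapter, at about (320,82), and the cap, at about (306,201), are still on the box, and the calibrator and attenuator are undisturbed. The tool is clear.

```bash
python3 -c "
from h import *
print(workorder.hand_in())"
```

```text
the job is handed in; nothing more can be done
None
```

The chassis is fully home against the frame, with the catch trapped under the floor, the loose things I could see undisturbed and the arm clear; I handed the job in at about 14 s (no verdict was shown).

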